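# Turn on the door power with the key from the key box

### The arm

A 6-joint arm with a two-finger parallel gripper is mounted at the origin on the work surface. World frame = base frame: x ahead of the robot, y to its left, z up, the work surface at z = 0. Lengths are in m, angles in rad, forces in N, time in s.
With the tool pointing down it reaches from about 0.35 to 0.975 m from the base axis. Payload 4.9 kg.
Tool frame: the origin (TCP) lies midway between the tips of the shut fingers; the grasp point (between the pads) lies 19 mm behind it; z points along the fingers, y is the direction in which the jaws open and shut (so a half turn about z gives the same grasp; the last joint's range is limited). The gripper opens to 85 mm and grips with 20 to 120 N. Pads are 22 mm wide; open, the fingers measure 114 mm over their backs; the gripper's body (76 mm by 85 mm) begins 54 mm behind the grasp point. The pads swing forward as they close: fully open they stand 13 mm farther back than shut.
Start: joints at [-1.332, 0.053, 1.613, -0, 1.476, -0.119], TCP at [0.219, -0.585, 0.231] pointing down, gripper open.
Joint ranges: [-3.01, 3.01], [-1.01, 2.22], [0.06, 2.58], [-1.02, 4.17], [0.09, 2.62], [-3.14, 3.14]. Speed limits (rad/s): [2.57, 2.57, 3.14, 3.14, 3.14, 3.14].

### API

Orientations are given as a unit quaternion [w, x, y, z].
In Python, from plant import manip gives the robot as it stands. The module is installed in compiled form; this text tells all that it offers.
- The arm moves only by the tool move_arm, never from a script. Its argument "rows" is a list of rows, each an object of numbers: "tx", "ty", "tz": the shift along the tool's x, y, z in m; "ax", "ay", "az": the turn, a rotation vector about the tool's x, y, z in degrees; "jaw": the closure in counts, from 0 (fully open) to 255 (shut). In form: [{"tx": .., "ty": .., "tz": .., "ax": .., "ay": .., "az": .., "jaw": ..}, ...]. A call has 1 to 12 rows; each row shifts and turns the pose as measured when the row begins, along the tool's axes as they then stand; what a row does not reach is not made up. A row lasts 1/10 s, in which the tool goes at most 50 mm and 8.59 degrees, less where a joint would pass 70% of its speed; a pose out of reach is approached as far as the arm can. A call with a gripper value outside its range is refused whole. The fingers move at their own pace and stop on an object; the grip force is fixed at half the most. Time passes only in rows, so rows that do not move let the fingers close. It gives the time, the measured TCP pose, the force and the opening at its end, in the units of the state.
- manip.state(): the state, without advancing time (a new reading comes with each control period).
- manip.grab_frame(name): name is "scene" or "side" or "wrist"; returns a dict with "color" (384x512x3 uint8, red, green, blue), "intrinsics" (3x3 intrinsics, pixels), "R" (3x3) and "t" (3): a world point X has camera coordinates R X + t. Camera axes: x right, y down, z forward; pixel columns grow to the right and rows downward; lengths in m; the calibration is good to about 2 mm. The wrist camera is an equidistant fisheye: a pixel r from the principal point sees the ray r / f radians off the axis. A picture is of the moment at which its call begins. There is no depth.
- manip.job_done(): hands the job in, once; it reports no verdict.
The state is a dict: "time": time; "joint_pos": joint angles; "joint_vel": joint speeds; "joint_efforts": joint torques, N m; "tool_pos": TCP position; "tool_rot": TCP orientation; "contact_force": force on the tool from outside, world axes, zero at the start; "ft_torque": the same for the moment, N m; "gripper_width": opening from 0.0 (shut) to 1.0 (fully open).
Only numpy, scipy, OpenCV 4.12 (cv2) and the standard library are available. Lean on these libraries where they do the work, as an engineer would, in place of code of your own. Each camera call takes 0.05 s, during which the arm holds its last target.

### The job

Take the flat-bowed key out of the oak key box, put it fully home in the keyway of the key switch beside the box, and then, with the key, turn the switch clockwise (seen from above) as far as it goes. Leave the key standing in the switch, and leave the round-headed key in its pocket.

Things in the scene. Friction and masses are not known exactly. Their poses are not given: they have to be found in the camera images.
- flat_key: Steel key to use, upright. Origin: blade tip, at the bottom; z up, x along the width of blade and bow; half turn alike. From the tip: flat blade 18 (x) x 8 (y), 36 long; collar 42 across, 36 to 42; neck; flat plate bow 44 (x) x 10 (y), from 48 to 88 (top): pinch it across y. It stands in a cork pocket, the collar resting on the cork, 50 above the table (tip at 14). Lift it straight out. (mm)
- tube_key: The other steel key, not to be used: round cylinder head 26 across, top 82 above its origin (shank tip, z up). The keys stand in two pockets 90 apart in the cork of an oak box (200 x 180, rim 55 high), which in which varies. A tag and a carabiner lie on the cork; the open lid leans outward on the box's left (+y) side, hinged 94 from the pockets, top 200 high. (mm)
- keyway (a point): Mouth of the slot in the top face of the round brass barrel (67 across) of the key switch, a grey housing 110 x 110 x 36 on the table. Point on the barrel's axis in the top face, 50 above the table; x along the slot, z up, turns with the barrel. Slot 23 (x) x 12 (y), 42 deep, mouth flared 5 a side. Fully home: key collar on the top face, blade tip 36 below this point. (mm)
- barrel (a joint): Turn of the barrel in rad, growing clockwise seen from above, 0 to 1.1 with a stop at each end; starts at 0 to 0.25, stays where left (friction about 0.05 N m). The key has up to 0.23 rad of play in the slot before it carries the barrel along.
There are look-alikes about, which are no part of the job. Leave any blue or turquoise look-alike of the flat_key alone.

How it is judged:
By the outcome, as a careful person would: the job done as asked, in the order asked, and still so for the second after the job is handed in, with the robot touching nothing.
It also fails if it takes over 48 s, if anything falls off the work surface, if the arm or the gripper's body presses on something with over 40 N, if the wrist force passes 120 N, or if a joint passes its speed limit or range.

## Working session

There is one attempt and no reset: what is moved stays moved. The work goes in short steps, Python scripts to look and compute and a tool call to move; the robot and the scene stay as the last step left them, time stands still between calls to the robot, and variables do not carry over. Pictures are saved under pics/ and viewed, and the job is handed in when it is done.

Besides the shell and the picture viewer there is one more tool, called after "Request:" as name([rows], argument=value, ...), one row to a line, values as JSON. move_arm: Moves the arm, as the interface text tells. Its arguments: {"type":"object","properties":{"rows":{"type":"array"}},"required":["rows"]}

```bash
mkdir -p pics
cat > h.py <<'E'
import numpy as np, cv2, pickle
from plant import manip
def grab(n,tag):
    f=manip.grab_frame(n); pickle.dump(f,open(f'pics/{tag}.pkl','wb'))
    cv2.imwrite(f'pics/{tag}.png',f['color'][:,:,::-1]); return f
def load(tag): return pickle.load(open(f'pics/{tag}.pkl','rb'))
def crop(tag,x0,y0,x1,y1,s,out):
    im=load(tag)['color'][y0:y1,x0:x1,::-1]
    cv2.imwrite(f'pics/{out}.png',cv2.resize(im,None,fx=s,fy=s,interpolation=cv2.INTER_CUBIC))
def ray(f,u,v,fish=False):
    K=np.array(f['intrinsics']);R=np.array(f['R']);t=np.array(f['t'])
    if fish:
        dx,dy=u-K[0,2],v-K[1,2];r=np.hypot(dx,dy);th=r/K[0,0]
        d=np.array([np.sin(th)*dx/max(r,1e-9),np.sin(th)*dy/max(r,1e-9),np.cos(th)])
    else: d=np.linalg.inv(K)@[u,v,1]
    return -R.T@t,R.T@d
def atz(f,u,v,z,fish=False):
    c,d=ray(f,u,v,fish); return c+d*(z-c[2])/d[2]
def proj(f,X,fish=False):
    K=np.array(f['intrinsics']);p=np.array(f['R'])@X+np.array(f['t'])
    if not fish: q=K@p; return q[:2]/q[2]
    r=np.hypot(p[0],p[1]);th=np.arctan2(r,p[2]);return K[:2,2]+K[0,0]*th*p[:2]/max(r,1e-9)
E
python3 - <<'E'
from h import *
for n in ['scene','side','wrist']:
    f=grab(n,n+'0');print(n,f['intrinsics'],-np.array(f['R']).T@f['t'])
print(manip.state())
E
```

```text
scene [[370.34273647   0.         256.82557928]
 [  0.         370.34273647 195.74118262]
 [  0.           0.           1.        ]] [0.91959352 0.44714782 0.49896215]
side [[443.03273209   0.         247.36381302]
 [  0.         443.03273209 183.24282244]
 [  0.           0.           1.        ]] [ 0.41968697 -0.53212524  0.66350236]
wrist [[297.31863964   0.         253.32781679]
 [  0.         297.31863964 185.36113059]
 [  0.           0.           1.        ]] [ 0.28710799 -0.55877403  0.37317956]
{'time': 0.15, 'joint_pos': array([-1.33200534e+00,  5.32191182e-02,  1.61397257e+00,  5.68815882e-06,
        1.47599483e+00, -1.19016012e-01]), 'joint_vel': array([-0.0007729 , -0.00192612, -0.00528854, -0.0009989 , -0.00073095,
        0.00105412]), 'joint_efforts': array([ 9.17045363e-04, -3.94243991e+01, -3.70720518e+01, -1.18082639e-04,
        4.65808247e-03,  1.30825663e-05]), 'tool_pos': array([ 0.2187658 , -0.58494811,  0.23034041]), 'tool_rot': array([-7.95675873e-04,  9.84039143e-01,  1.77950357e-01, -4.48719000e-05]), 'contact_force': array([-0.6378685 , -0.38301401, -0.43262788]), 'ft_torque': array([ 0.03598943, -0.01856616,  0.01554208]), 'gripper_width': 0.9998088210182339}
```

View pics/scene0.png

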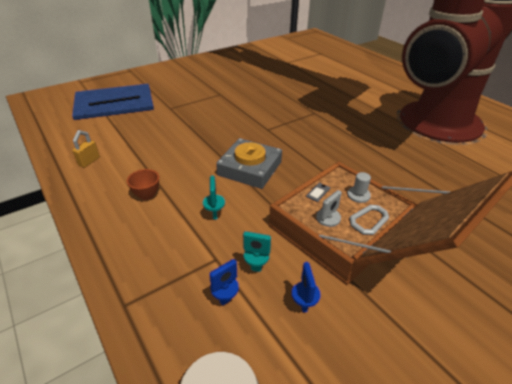

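View pics/side0.png

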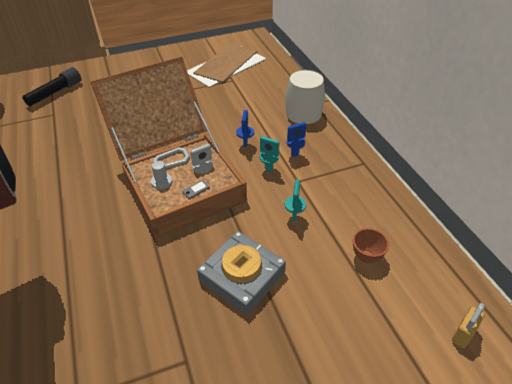

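View pics/wrist0.png

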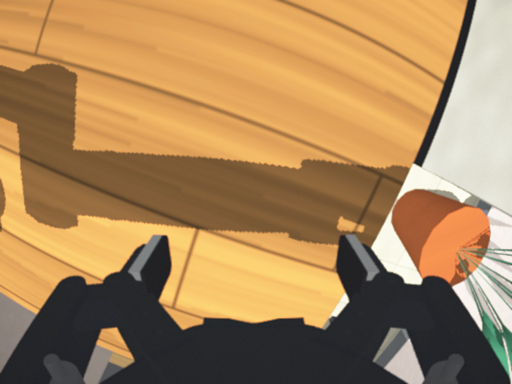

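Run:
```python
from h import *
crop('side0',110,130,260,230,5,'c1')
crop('side0',190,225,295,315,7,'c2')
crop('scene0',205,130,425,280,3.6,'c3')
```

```text
(no output)
```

View pics/c1.png

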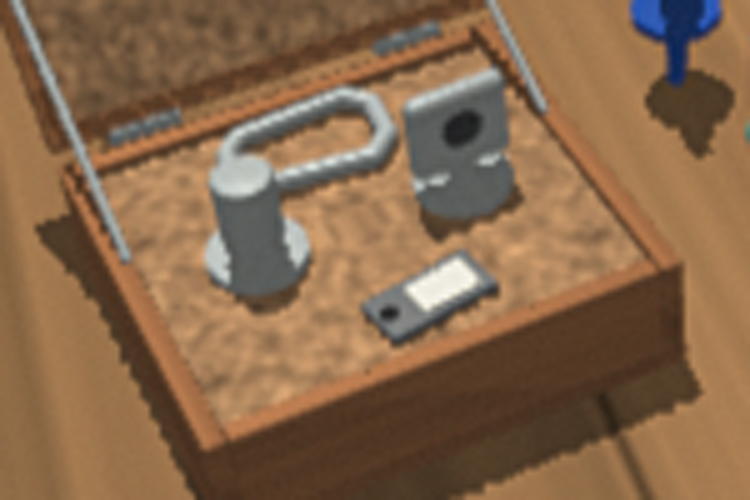

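View pics/c2.png

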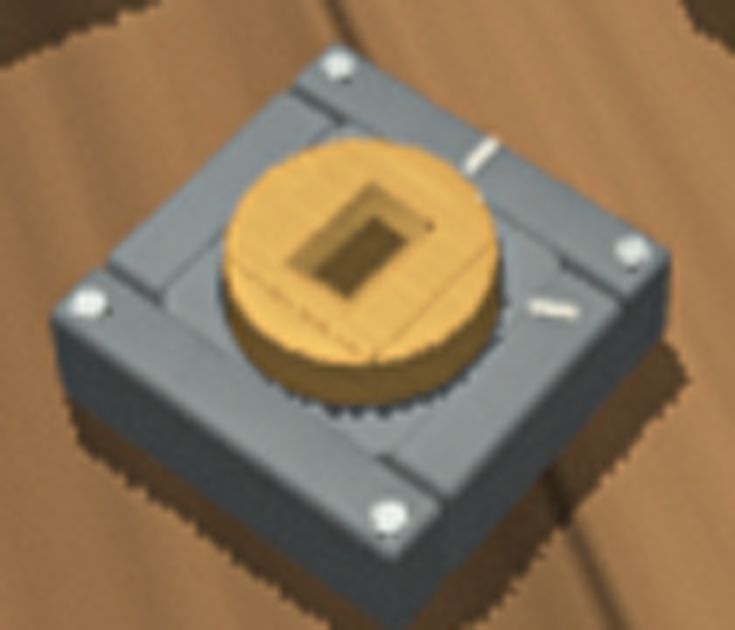

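View pics/c3.png

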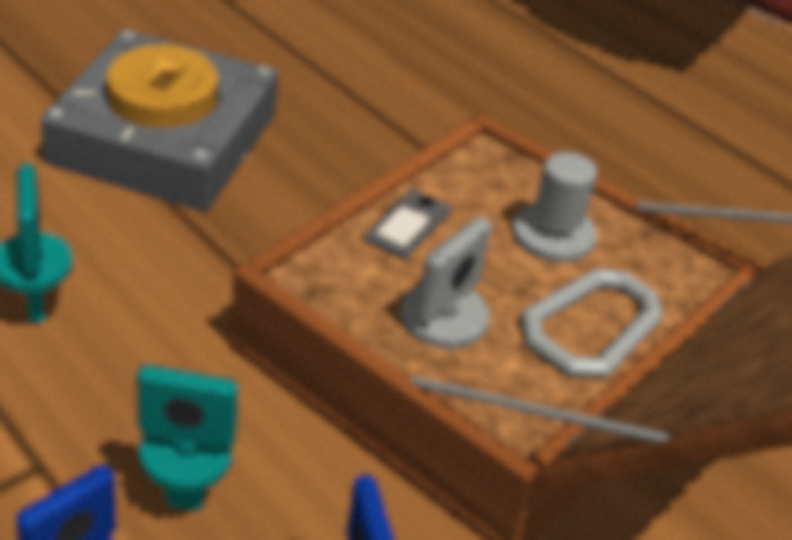

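Run:
```python
from h import *
f=load('side0');g=load('scene0')
def S(x,y,z): return atz(f,110+x/5,130+y/5,z)
def W(x,y,z): return atz(f,190+x/7,225+y/7,z)
def C(x,y,z): return atz(g,205+x/3.6,130+y/3.6,z)
np.set_printoptions(precision=4,suppress=True)
a,b=S(409,106,.102),S(500,78,.102)
print('key side',a,b,(a+b)/2,np.linalg.norm(a-b),np.degrees(np.arctan2(*(b-a)[1::-1])))
a,b=C(431,262,.102),C(484,227,.102)
print('key scene',a,b,(a+b)/2,np.linalg.norm(a-b),np.degrees(np.arctan2(*(b-a)[1::-1])))
print('tube',S(244,175,.096),C(569,167,.096))
print('box corners',S(65,175,.055),S(213,440,.055),S(683,265,.055),S(480,30,.055))
print('box corners scene',C(480,122,.055),C(240,270,.055),C(535,465,.055),C(750,270,.055))
print('slot',[W(*p,.05) for p in [(288,262),(373,182),(435,228),(348,302)]])
print('barrel side',W(361,250,.05),'L/R',W(224,250,.05),W(499,250,.05),'TB',W(361,138,.05),W(361,366,.05))
print('barrel scene',C(162,75,.05), C(107,75,.05),C(218,75,.05),'slot',C(150,83,.05),C(186,67,.05))
print('housing', [W(*p,.036) for p in [(335,45),(668,255),(395,555),(55,315)]])
```

```text
key side [0.5371 0.1349 0.102 ] [0.5754 0.1384 0.102 ] [0.5562 0.1366 0.102 ] 0.03851193348179325 5.126187485216129
key scene [0.5762 0.149  0.102 ] [0.5395 0.1447 0.102 ] [0.5578 0.1468 0.102 ] 0.03692091495507556 -173.25044382246014
tube [0.4683 0.1255 0.096 ] [0.4666 0.1303 0.096 ]
box corners [0.4024 0.2001 0.055 ] [0.4306 0.0337 0.055 ] [0.6224 0.0574 0.055 ] [0.5898 0.2297 0.055 ]
box corners scene [0.4319 0.041  0.055 ] [0.6182 0.0656 0.055 ] [0.5863 0.2345 0.055 ] [0.4071 0.2064 0.055 ]
slot [array([ 0.5344, -0.1074,  0.05  ]), array([ 0.5615, -0.0924,  0.05  ]), array([ 0.5708, -0.1106,  0.05  ]), array([ 0.544 , -0.1233,  0.05  ])]
barrel side [ 0.5519 -0.1103  0.05  ] L/R [ 0.5212 -0.0986  0.05  ] [ 0.5829 -0.1222  0.05  ] TB [ 0.5633 -0.0786  0.05  ] [ 0.5409 -0.1412  0.05  ]
barrel scene [ 0.5518 -0.1032  0.05  ] [ 0.5791 -0.1212  0.05  ] [ 0.5239 -0.0848  0.05  ] slot [ 0.5623 -0.1001  0.05  ] [ 0.535  -0.1023  0.05  ]
housing [array([ 0.5704, -0.0372,  0.036 ]), array([ 0.6247, -0.129 ,  0.036 ]), array([ 0.534 , -0.1823,  0.036 ]), array([ 0.4794, -0.0922,  0.036 ])]
```

Request:
move_arm([
  {"tx": 0.036,"ty": -0.032,"tz": 0.0},
  {"tx": 0.036,"ty": -0.032,"tz": 0.0},
  {"tx": 0.036,"ty": -0.032,"tz": 0.0},
  {"tx": 0.036,"ty": -0.032,"tz": 0.0},
  {"tx": 0.036,"ty": -0.032,"tz": 0.0},
  {"tx": 0.036,"ty": -0.032,"tz": 0.0},
  {"tx": 0.036,"ty": -0.032,"tz": 0.0},
  {"tx": 0.036,"ty": -0.032,"tz": 0.0},
  {"tx": 0.036,"ty": -0.032,"tz": 0.0},
  {"tx": 0.036,"ty": -0.032,"tz": 0.0},
  {"tx": 0.036,"ty": -0.032,"tz": 0.0},
  {},
])

```text
schema error: expected keys tx, ty, tz, ax, ay, az, jaw
```

Run:
```python
from h import *
f=grab('wrist','w1');s=manip.state();print(s['time'],s['tool_pos'],s['tool_rot'],s['contact_force']); R=np.array(f['R']);print(R, -R.T@f['t'],proj(f,np.array([.552,-.107,.05]),True),proj(f,np.array([.557,.141,.1]),True))
```

```text
0.2 [ 0.21879102 -0.58502567  0.23053765] [-6.35289073e-04  9.84039573e-01  1.77948629e-01 -3.88182918e-05] [-0.0564734   1.05453162 -1.34351898]
[[ 3.50694707e-01 -9.36489386e-01 -9.22843438e-04]
 [-8.96001381e-01 -3.35819134e-01  2.90528887e-01]
 [-2.72387128e-01 -1.01060074e-01 -9.56865776e-01]] [ 0.287118   -0.55881516  0.37333334] [  42.98090061 -122.57683442] [ -47.0368674  -112.73457937]
```

View pics/w1.png

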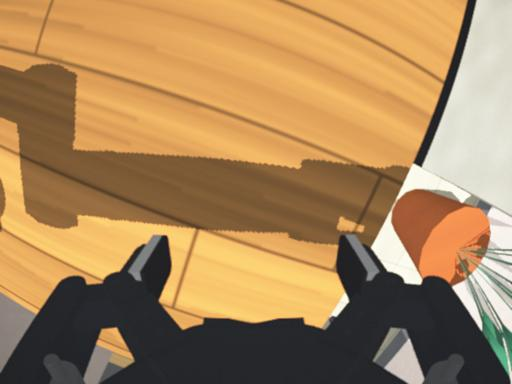

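Request:
move_arm([
  {"tx": 0.036,"ty": -0.032,"tz": 0,"ax": 0,"ay": 0,"az": 0,"jaw": 0},
  {"tx": 0.036,"ty": -0.032,"tz": 0,"ax": 0,"ay": 0,"az": 0,"jaw": 0},
  {"tx": 0.036,"ty": -0.032,"tz": 0,"ax": 0,"ay": 0,"az": 0,"jaw": 0},
  {"tx": 0.036,"ty": -0.032,"tz": 0,"ax": 0,"ay": 0,"az": 0,"jaw": 0},
  {"tx": 0.036,"ty": -0.032,"tz": 0,"ax": 0,"ay": 0,"az": 0,"jaw": 0},
  {"tx": 0.036,"ty": -0.032,"tz": 0,"ax": 0,"ay": 0,"az": 0,"jaw": 0},
  {"tx": 0.036,"ty": -0.032,"tz": 0,"ax": 0,"ay": 0,"az": 0,"jaw": 0},
  {"tx": 0.036,"ty": -0.032,"tz": 0,"ax": 0,"ay": 0,"az": 0,"jaw": 0},
  {"tx": 0.036,"ty": -0.032,"tz": 0,"ax": 0,"ay": 0,"az": 0,"jaw": 0},
  {"tx": 0.036,"ty": -0.032,"tz": 0,"ax": 0,"ay": 0,"az": 0,"jaw": 0},
  {"tx": 0.036,"ty": -0.032,"tz": 0,"ax": 0,"ay": 0,"az": 0,"jaw": 0},
  {"tx": 0,"ty": 0,"tz": 0,"ax": 0,"ay": 0,"az": 0,"jaw": 0},
])

```text
time: 1.4
tool_pos: [0.4738, -0.0996, 0.2287]
tool_rot: [-0.002, 0.985, 0.175, 0.001]
contact_force: [-0.6, -0.0, 0.3]
gripper_width: 0.999
```

Run:
```python
from h import *
f=grab('wrist','w1');s=manip.state();print(s['time'],s['tool_pos'],s['tool_rot'],s['contact_force']);print(proj(f,np.array([.552,-.107,.05]),True),proj(f,np.array([.557,.141,.1]),True))
```

```text
1.45 [ 0.47305399 -0.10150847  0.22862103] [-1.03189421e-03  9.84668440e-01  1.74431137e-01  8.81287199e-04] [0.21687796 0.1967846  0.0241295 ]
[285.95370409 100.76741443] [64.63380926 28.43408579]
```

View pics/w1.png

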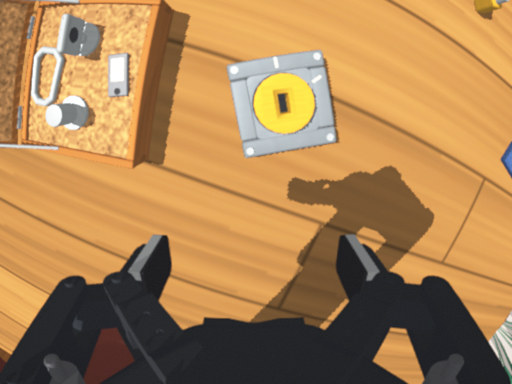

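Run:
```python
from h import *
crop('w1',220,40,345,165,6,'d1'); crop('w1',20,0,145,140,5,'d2')
```

```text
(no output)
```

View pics/d1.png

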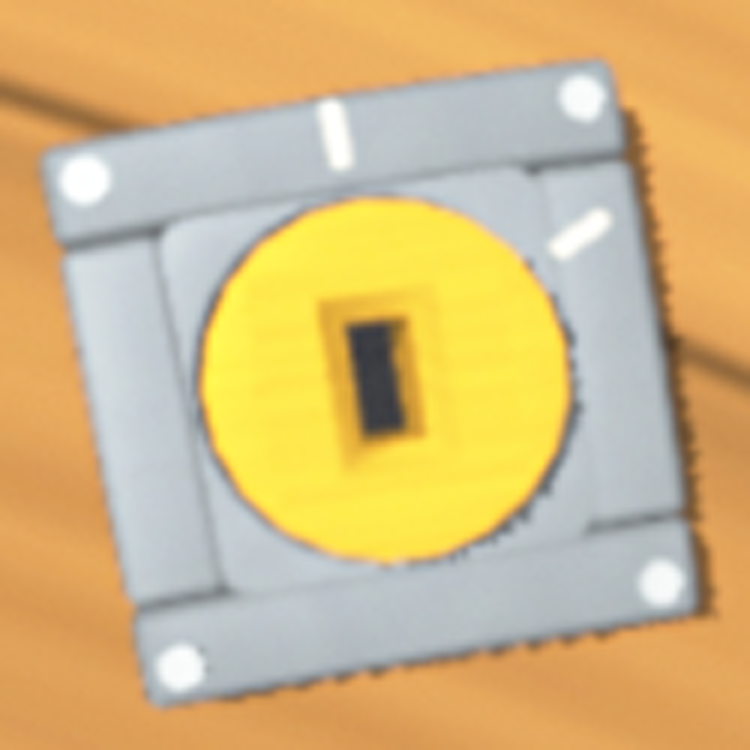

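View pics/d2.png

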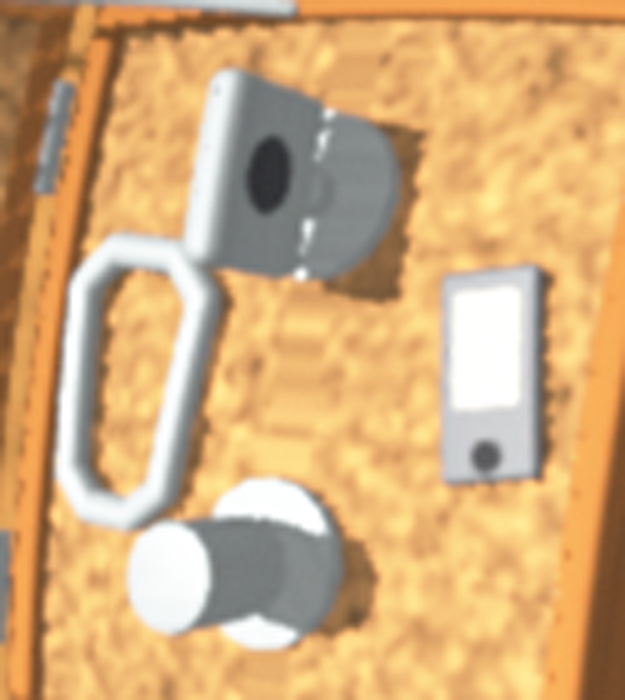

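Run:
```python
from h import *
np.set_printoptions(precision=4,suppress=True)
f=load('w1')
def D(x,y,z): return atz(f,220+x/6,40+y/6,z,True)
def E(x,y,z): return atz(f,20+x/5,0+y/5,z,True)
ang=lambda a,b:np.degrees(np.arctan2(*(b-a)[1::-1]))
pts=np.array([D(*p,.05) for p in [(200,380),(565,340),(380,197),(390,563),(250,250),(505,250),(270,510)]])
A=np.c_[2*pts[:,:2],np.ones(len(pts))];x=np.linalg.lstsq(A,(pts[:,:2]**2).sum(1),rcond=None)[0]
c=x[:2];print('barrel',c,np.sqrt(x[2]+c@c))
h=[D(*p,.036) for p in [(45,155),(610,62),(697,610),(158,705)]];print('housing ctr',np.mean(h,0),[ang(h[i],h[(i+1)%4]) for i in range(4)],[np.linalg.norm(h[i]-h[(i+1)%4]) for i in range(4)])
C=np.r_[c,.036]
print('marks',ang(C,D(336,135,.036)),ang(C,D(580,233,.036)))
for a,b in [((345,470),(320,303)),((362,437),(347,322)),((405,435),(400,322)),((425,437),(408,290))]:
  print('slot',ang(D(*a,.045),D(*b,.045)),D(*a,.05),D(*b,.05))
a,b=E(200,250,.102),E(228,80,.102);print('key',a,b,(a+b)/2,ang(a,b),np.linalg.norm(a-b))
print('collar edge right',E(400,185,.056),'tube',E(168,578,.096))
```

```text
barrel [ 0.549  -0.1063] 0.03293311034753578
housing ctr [ 0.5489 -0.1073  0.036 ] [np.float64(-58.94168676043377), np.float64(-149.1443401140326), np.float64(120.93684397245003), np.float64(31.33432380112544)] [np.float64(0.10742747043817863), np.float64(0.1071763803363501), np.float64(0.10653341840220196), np.float64(0.10695109611346165)]
marks 30.333936651492188 -32.656416224250954
slot 29.138142257652174 [ 0.5308 -0.1053  0.05  ] [ 0.5575 -0.0904  0.05  ]
slot 28.13606480999328 [ 0.5375 -0.106   0.05  ] [ 0.556  -0.0961  0.05  ]
slot 23.442984699986248 [ 0.5407 -0.1131  0.05  ] [ 0.5595 -0.105   0.05  ]
slot 27.506450931858193 [ 0.5417 -0.1166  0.05  ] [ 0.5655 -0.1043  0.05  ]
key [0.5337 0.1367 0.102 ] [0.5701 0.1439 0.102 ] [0.5519 0.1403 0.102 ] 11.171246939507855 0.037158721909728215
collar edge right [0.5581 0.1193 0.056 ] tube [0.4631 0.1281 0.096 ]
```

Request:
move_arm([
  {"tx": 0.0265,"ty": -0.033,"tz": 0.005,"ax": 0,"ay": 0,"az": 0,"jaw": 0},
  {"tx": 0.0265,"ty": -0.033,"tz": 0.005,"ax": 0,"ay": 0,"az": 0,"jaw": 0},
  {"tx": 0.0265,"ty": -0.033,"tz": 0.005,"ax": 0,"ay": 0,"az": 0,"jaw": 0},
  {"tx": 0.0265,"ty": -0.033,"tz": 0.005,"ax": 0,"ay": 0,"az": 0,"jaw": 0},
  {"tx": 0.0265,"ty": -0.033,"tz": 0.005,"ax": 0,"ay": 0,"az": 0,"jaw": 0},
  {"tx": 0.0265,"ty": -0.033,"tz": 0.005,"ax": 0,"ay": 0,"az": 0,"jaw": 0},
  {"tx": 0,"ty": 0,"tz": 0,"ax": 0,"ay": 0,"az": 6,"jaw": 0},
  {"tx": 0,"ty": 0,"tz": 0,"ax": 0,"ay": 0,"az": 6,"jaw": 0},
  {"tx": 0,"ty": 0,"tz": 0,"ax": 0,"ay": 0,"az": 0,"jaw": 0},
])

```text
time: 2.35
tool_pos: [0.5588, 0.1364, 0.196]
tool_rot: [0.002, 0.998, 0.059, 0.0]
contact_force: [-0.2, -1.1, 0.0]
gripper_width: 1.002
```

Run:
```python
from h import *
f=grab('wrist','w2');s=manip.state();q=s['tool_rot'];print(s['time'],s['tool_pos'],q,np.degrees(2*np.arctan2(q[2],q[1])),s['joint_pos']);print(proj(f,np.array([.554,.141,.102]),True))
crop('w2',160,110,340,245,4.4,'e2')
```

```text
2.4 [0.55879427 0.13617913 0.1961023 ] [2.11828879e-03 9.98201913e-01 5.99035843e-02 1.22808457e-04] 6.868572685419346 [ 0.11175075 -0.04084382  1.76619016 -0.00429482  1.41622183  1.56332905]
[247.16205347 191.39072171]
```

View pics/w2.png

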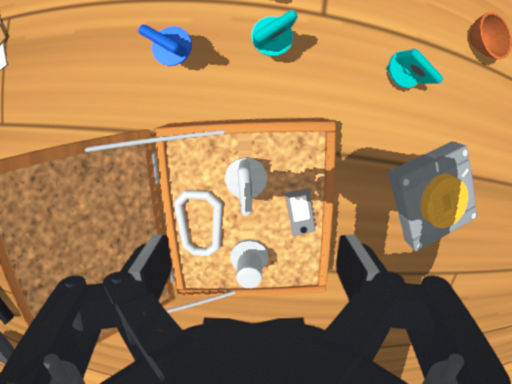

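View pics/e2.png

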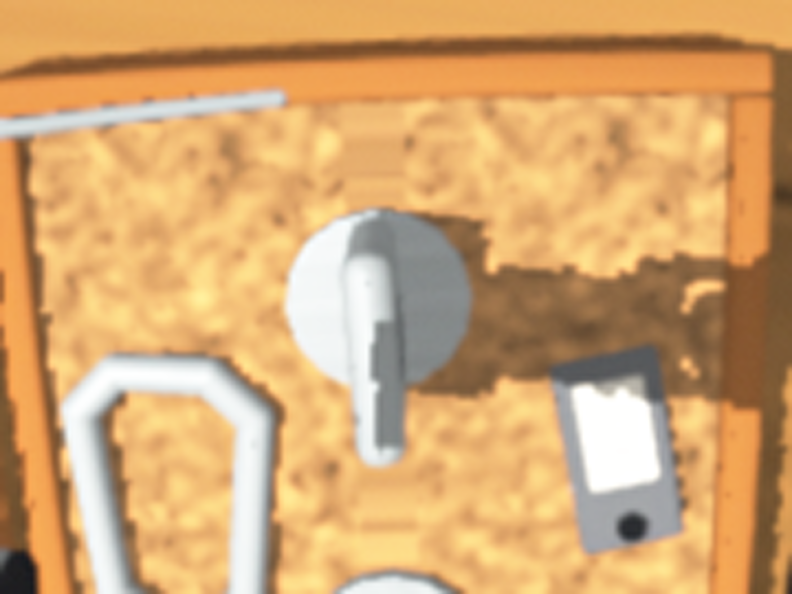

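Run:
```python
from h import *
f=load('w2')
E=lambda x,y,z: atz(f,160+x/4.4,110+y/4.4,z,True)
a,b=E(381,462,.102),E(370,255,.102);d=b-a
print('key',a,b,(a+b)/2,np.degrees(np.arctan2(d[1],d[0])),np.linalg.norm(d))
print('collar',E(378,300,.056),'width',np.linalg.norm(E(286,300,.056)-E(470,300,.056)))
```

```text
key [0.5326522  0.13908788 0.102     ] [0.5737714  0.14578517 0.102     ] [0.5532118  0.14243653 0.102     ] 9.250813757650006 0.04166103245438233
collar [0.55250563 0.14276212 0.056     ] width 0.04139389313410979
```

Request:
move_arm([
  {"tx": -0.005,"ty": -0.007,"tz": 0.015,"ax": 0,"ay": 0,"az": -2,"jaw": 0},
  {"tx": 0,"ty": 0,"tz": 0.03,"ax": 0,"ay": 0,"az": 0,"jaw": 0},
  {"tx": 0,"ty": 0,"tz": 0.03,"ax": 0,"ay": 0,"az": 0,"jaw": 0},
  {"tx": 0,"ty": 0,"tz": 0.0,"ax": 0,"ay": 0,"az": 0,"jaw": 0},
])

```text
time: 2.8
tool_pos: [0.5521, 0.1398, 0.1177]
tool_rot: [0.002, 0.997, 0.081, 0.001]
contact_force: [-1.0, 0.1, 0.2]
gripper_width: 0.997
```

Run:
```python
from h import *
f=grab('wrist','w3');s=manip.state();q=s['tool_rot'];print(s['time'],s['tool_pos'],q,np.degrees(2*np.arctan2(q[2],q[1])),s['contact_force'])
crop('w3',150,120,350,270,4,'e3')
```

```text
2.85 [0.55358803 0.13996538 0.12014159] [0.00211755 0.99671028 0.08098096 0.00249446] 9.289956809212855 [-0.07401569  0.25751108 -0.31007104]
```

View pics/e3.png

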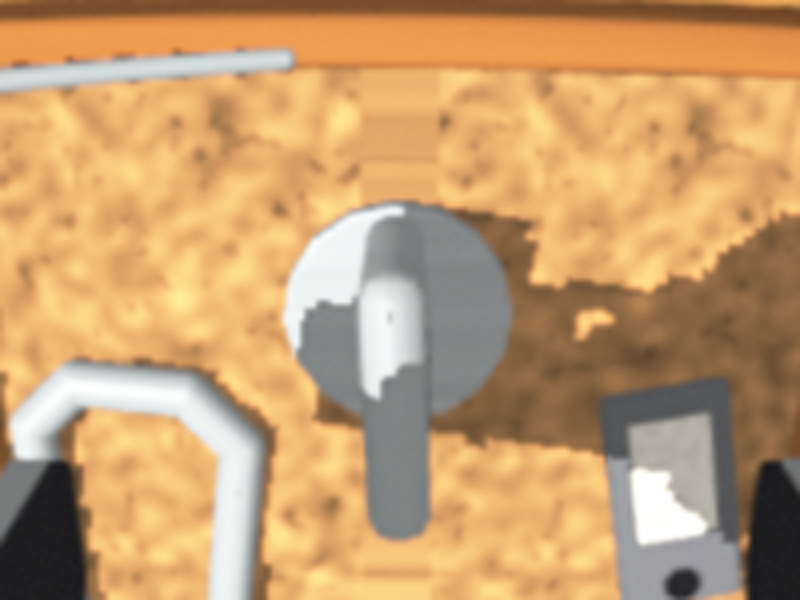

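Run:
```python
from h import *
f=load('w3')
E=lambda x,y,z: atz(f,150+x/4,120+y/4,z,True)
a,b=E(399,538,.102),E(391,275,.102);d=b-a
print('key',a,b,(a+b)/2,np.degrees(np.arctan2(d[1],d[0])),np.linalg.norm(d))
print('collar',E(398,308,.056))
# edges angle of bow
for p,r in [((370,500),(358,310)),((428,500),(422,310))]:
  d=E(*r,.102)-E(*p,.102);print(np.degrees(np.arctan2(d[1],d[0])))
```

```text
key [0.53266124 0.13917108 0.102     ] [0.57417529 0.14694336 0.102     ] [0.55341826 0.14305722 0.102     ] 10.604185052974625 0.04223535015478307
collar [0.5537535  0.14300132 0.056     ]
11.77478586024003
11.195536891683766
```

Request:
move_arm([
  {"tx": 0,"ty": -0.003,"tz": 0.01,"ax": 0,"ay": 0,"az": -1.3,"jaw": 0},
  {"tx": 0,"ty": 0,"tz": 0.023,"ax": 0,"ay": 0,"az": 0,"jaw": 0},
  {"tx": 0,"ty": 0,"tz": 0.02,"ax": 0,"ay": 0,"az": 0,"jaw": 0},
  {"tx": 0,"ty": 0,"tz": 0.0,"ax": 0,"ay": 0,"az": 0,"jaw": 0},
])

```text
time: 3.25
tool_pos: [0.5571, 0.1433, 0.0709]
tool_rot: [0.002, 0.995, 0.096, 0.008]
contact_force: [1.0, -0.2, -1.0]
gripper_width: 1.0
```

Run:
```python
from h import *
f=grab('wrist','w4');s=manip.state();q=s['tool_rot'];print(s['time'],s['tool_pos'],q,np.degrees(2*np.arctan2(q[2],q[1])),s['contact_force'])
```

```text
3.3 [0.55830868 0.14345439 0.07263449] [0.00183964 0.99538546 0.09551635 0.00900144] 10.962543050114641 [-0.25915448  1.04311687  0.23820939]
```

View pics/w4.png

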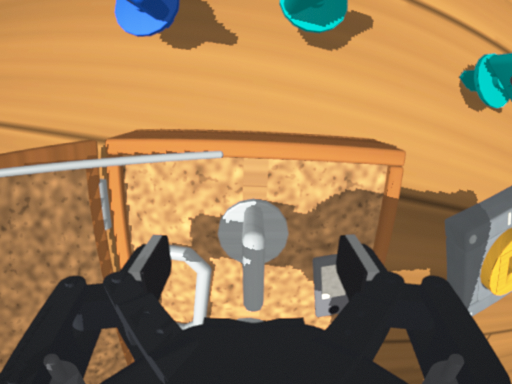

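```bash
cat >> h.py <<'E'
from scipy.spatial.transform import Rotation as Ro
def need(pos,yaw):
    s=manip.state();q=s['tool_rot'];R=Ro.from_quat([q[1],q[2],q[3],q[0]])
    y=np.radians(yaw);T=Ro.from_matrix(np.array([[np.cos(y),np.sin(y),0],[np.sin(y),-np.cos(y),0],[0,0,-1]]))
    print('t',round(s['time'],2),'pos',np.round(s['tool_pos'],4),'yaw',np.round(np.degrees(2*np.arctan2(q[2],q[1])),2),'tilt',np.round(R.as_matrix()[:2,2]*57.3,2),'F',np.round(s['contact_force'],1),'w',round(s['gripper_width'],3))
    print('shift mm',np.round(R.inv().apply(np.array(pos)-s['tool_pos'])*1e3,1),'rot deg',np.round((R.inv()*T).as_rotvec(degrees=True),2))
E
python3 - <<'E'
from h import *
need([.5535,.143,.065],10.5)
E
```

```text
t 3.3 pos [0.5583 0.1435 0.0726] yaw 10.96 tilt [ 1.05 -0.11] F [-0.3  1.   0.2] w 0.997
shift mm [-4.9 -0.5  7.5] rot deg [ 0.3  -1.01  0.46]
```

Request:
move_arm([
  {"tx": -0.005,"ty": 0,"tz": 0.007,"ax": 0.3,"ay": -1,"az": 0.5,"jaw": 0},
  {"tx": 0,"ty": 0,"tz": 0,"ax": 0,"ay": 0,"az": 0,"jaw": 0},
])

```text
time: 3.5
tool_pos: [0.555, 0.1429, 0.0681]
tool_rot: [-0.0, 0.996, 0.091, 0.002]
contact_force: [-0.1, -0.3, 0.7]
gripper_width: 1.001
```

Run:
```python
from h import *
need([.5535,.143,.065],10.5)
```

```text
t 3.5 pos [0.555  0.1429 0.0681] yaw 10.49 tilt [0.19 0.04] F [-0.1 -0.3  0.7] w 1.001
shift mm [-1.5 -0.4  3.1] rot deg [-0.01 -0.19 -0.01]
```

Request:
move_arm([
  {"tx": -0.0015,"ty": 0,"tz": 0.003,"ax": 0,"ay": 0,"az": 0,"jaw": 100},
  {"tx": 0,"ty": 0,"tz": 0,"ax": 0,"ay": 0,"az": 0,"jaw": 255},
  {"tx": 0,"ty": 0,"tz": 0,"ax": 0,"ay": 0,"az": 0,"jaw": 255},
  {"tx": 0,"ty": 0,"tz": 0,"ax": 0,"ay": 0,"az": 0,"jaw": 255},
  {"tx": 0,"ty": 0,"tz": 0,"ax": 0,"ay": 0,"az": 0,"jaw": 255},
  {"tx": 0,"ty": 0,"tz": 0,"ax": 0,"ay": 0,"az": 0,"jaw": 255},
])

```text
time: 4.1
tool_pos: [0.5557, 0.1428, 0.0683]
tool_rot: [-0.0, 0.996, 0.092, 0.005]
contact_force: [-0.2, -1.0, -0.8]
gripper_width: 0.108
```

Run:
```python
from h import *
need([.5535,.143,.065],10.5)
grab('wrist','w5');crop('w5',130,150,380,300,3.2,'e5')
```

```text
t 4.1 pos [0.5557 0.1428 0.0683] yaw 10.52 tilt [0.51 0.08] F [-0.2 -1.  -0.8] w 0.108
shift mm [-2.1 -0.6  3.3] rot deg [ 0.01 -0.52  0.02]
```

View pics/e5.png

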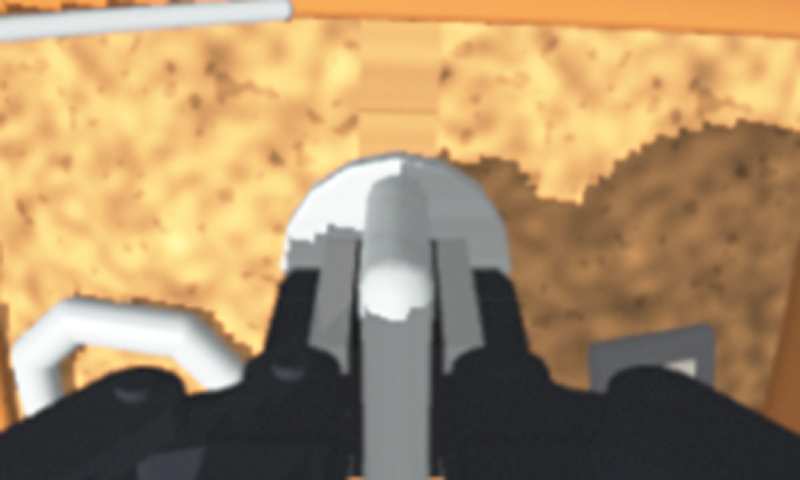

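```bash
python3 - <<'E'
from h import *
s=manip.state();q=s['tool_rot'];R=Ro.from_quat([q[1],q[2],q[3],q[0]])
y=np.radians(10.5);T=np.array([[np.cos(y),-np.sin(y),0],[np.sin(y),np.cos(y),0],[0,0,1]])
K=np.eye(4);K[:3,:3]=T;K[:3,3]=[.5535,.143,.014]
W=np.eye(4);W[:3,:3]=R.as_matrix();W[:3,3]=s['tool_pos']
M=np.linalg.inv(W)@K; print(M.round(4))
M[1,3]=0
np.save('M.npy',M)
E
cat >> h.py <<'E'
def tool():
    s=manip.state();q=s['tool_rot'];W=np.eye(4);W[:3,:3]=Ro.from_quat([q[1],q[2],q[3],q[0]]).as_matrix();W[:3,3]=s['tool_pos'];return s,W
def keyneed(tip,yaw):
    s,W=tool();M=np.load('M.npy');Kn=W@M
    y=np.radians(yaw);K=np.eye(4);K[:2,:2]=[[np.cos(y),-np.sin(y)],[np.sin(y),np.cos(y)]];K[:3,3]=tip
    D=np.linalg.inv(W)@(K@np.linalg.inv(M))
    print('t',round(s['time'],2),'tcp',np.round(W[:3,3],4),'key tip',np.round(Kn[:3,3],4),'yaw',np.round(np.degrees(np.arctan2(Kn[1,0],Kn[0,0])),2),'tilt',np.round(Kn[:2,2]*57.3,2),'F',np.round(s['contact_force'],1),'T',np.round(s['ft_torque'],2),'w',round(s['gripper_width'],3))
    print('shift mm',np.round(D[:3,3]*1e3,1),'rot deg',np.round(Ro.from_matrix(D[:3,:3]).as_rotvec(degrees=True),2))
E
```

```text
[[ 1.00e+00  3.00e-04  8.90e-03 -2.50e-03]
 [ 3.00e-04 -1.00e+00  1.00e-04 -6.00e-04]
 [ 8.90e-03 -1.00e-04 -1.00e+00  5.41e-02]
 [ 0.00e+00  0.00e+00  0.00e+00  1.00e+00]]
```

Request:
move_arm([
  {"tx": 0,"ty": 0,"tz": -0.015,"ax": 0,"ay": 0,"az": 0,"jaw": 255},
  {"tx": 0,"ty": 0,"tz": -0.03,"ax": 0,"ay": 0,"az": 0,"jaw": 255},
  {"tx": 0,"ty": 0,"tz": -0.03,"ax": 0,"ay": 0,"az": 0,"jaw": 255},
  {"tx": 0,"ty": 0,"tz": -0.02,"ax": 0,"ay": 0,"az": 0,"jaw": 255},
  {"tx": 0,"ty": 0,"tz": 0,"ax": 0,"ay": 0,"az": 0,"jaw": 255},
  {"tx": 0,"ty": 0,"tz": 0,"ax": 0,"ay": 0,"az": 0,"jaw": 255},
])

```text
time: 4.75
tool_pos: [0.5545, 0.1427, 0.169]
tool_rot: [-0.0, 0.996, 0.092, 0.005]
contact_force: [-0.0, 0.0, -1.2]
gripper_width: 0.108
```

Run:
```python
from h import *
keyneed([.549,-.107,.1],28)
grab('side','s6');grab('wrist','w6');crop('s6',100,60,300,210,4,'e6')
```

```text
t 4.75 tcp [0.5545 0.1427 0.169 ] key tip [0.5526 0.1423 0.1149] yaw 10.5 tilt [-0.06 -0.02] F [-0.   0.  -1.2] T [ 0.08 -0.01  0.01] w 0.108
shift mm [-49.3 243.9  14.4] rot deg [  0.16  -0.06 -17.5 ]
```

View pics/e6.png

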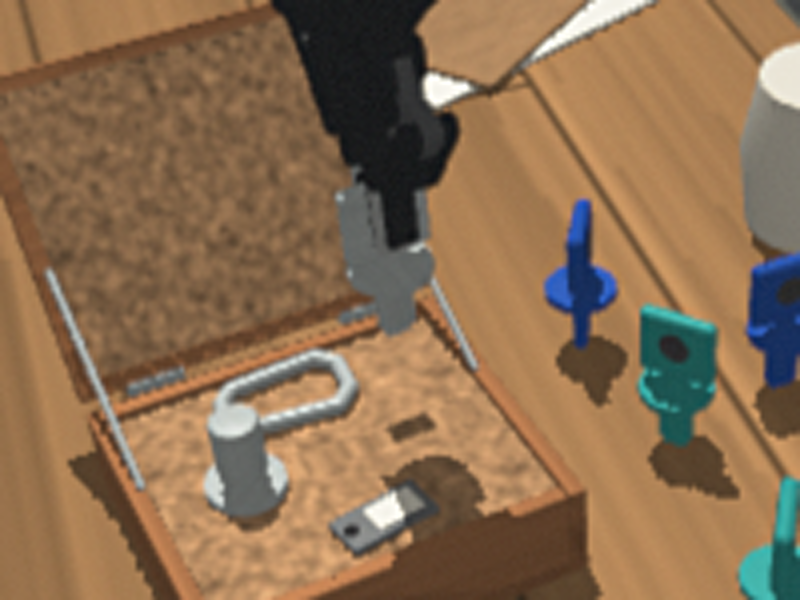

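Request:
move_arm([
  {"tx": -0.007,"ty": 0.035,"tz": 0,"ax": 0,"ay": 0,"az": 0,"jaw": 255},
  {"tx": -0.007,"ty": 0.035,"tz": 0,"ax": 0,"ay": 0,"az": 0,"jaw": 255},
  {"tx": -0.007,"ty": 0.035,"tz": 0,"ax": 0,"ay": 0,"az": 0,"jaw": 255},
  {"tx": -0.007,"ty": 0.035,"tz": 0,"ax": 0,"ay": 0,"az": 0,"jaw": 255},
  {"tx": -0.007,"ty": 0.035,"tz": 0,"ax": 0,"ay": 0,"az": 0,"jaw": 255},
  {"tx": -0.007,"ty": 0.035,"tz": 0,"ax": 0,"ay": 0,"az": 0,"jaw": 255},
  {"tx": -0.007,"ty": 0.03,"tz": 0,"ax": 0,"ay": 0,"az": 0,"jaw": 255},
  {"tx": 0,"ty": 0,"tz": 0,"ax": 0,"ay": 0,"az": -5.8,"jaw": 255},
  {"tx": 0,"ty": 0,"tz": 0,"ax": 0,"ay": 0,"az": -5.8,"jaw": 255},
  {"tx": 0,"ty": 0,"tz": 0,"ax": 0,"ay": 0,"az": -5.8,"jaw": 255},
  {"tx": 0,"ty": 0,"tz": 0,"ax": 0,"ay": 0,"az": 0,"jaw": 255},
])

```text
time: 5.95
tool_pos: [0.5392, -0.1101, 0.1469]
tool_rot: [-0.007, 0.969, 0.247, -0.01]
contact_force: [-0.1, 1.1, -1.2]
gripper_width: 0.106
```

Run:
```python
from h import *
keyneed([.5495,-.107,.075],28)
grab('side','s7');grab('wrist','w7');crop('w7',130,120,380,300,3.2,'e7');crop('s7',170,160,320,320,4,'e7s')
```

```text
t 5.95 tcp [ 0.5392 -0.1101  0.1469] key tip [ 0.5358 -0.1108  0.0928] yaw 28.57 tilt [ 1.78 -0.29] F [-0.1  1.1 -1.2] T [-0.03 -0.07 -0.  ] w 0.106
shift mm [12.8  2.6 17.5] rot deg [-1.1   1.43  0.55]
```

View pics/e7.png

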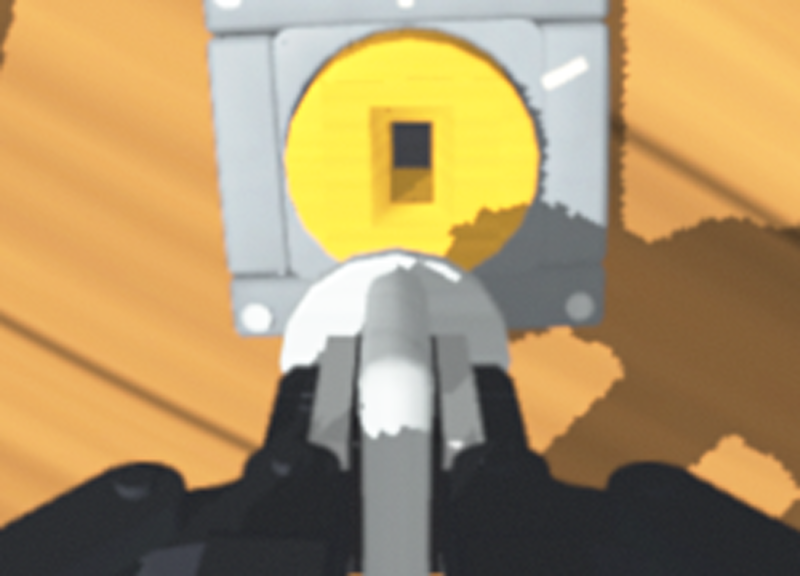

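View pics/e7s.png

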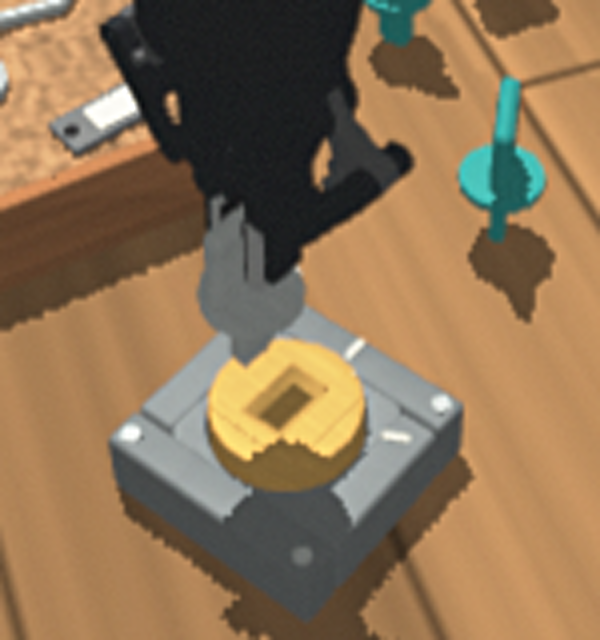

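Run:
```python
from h import *
np.set_printoptions(precision=4,suppress=True)
f=load('w7')
E=lambda x,y,z: atz(f,130+x/3.2,120+y/3.2,z,True)
for z in(.045,.047,.05):
  P=np.array([E(*p,z) for p in [(391,122),(432,122),(432,203),(391,203)]])
  d=P[0]-P[3];d2=P[1]-P[2]
  print(z,P.mean(0),np.degrees(np.arctan2(d[1],d[0])),np.degrees(np.arctan2(d2[1],d2[0])),np.linalg.norm(d),np.linalg.norm(P[0]-P[1]))
P=np.array([E(*p,.05) for p in [(370,105),(452,105),(452,226),(370,226)]]);print(P.mean(0),np.linalg.norm(P[0]-P[3]),np.linalg.norm(P[0]-P[1]))
pts=np.array([E(*p,.05) for p in [(285,155),(540,155),(412,38),(300,215),(530,105),(305,95),(360,50),(470,50),(330,250)]])
A=np.c_[2*pts[:,:2],np.ones(len(pts))];x=np.linalg.lstsq(A,(pts[:,:2]**2).sum(1),rcond=None)[0];c=x[:2];print('barrel',c,np.sqrt(x[2]+c@c))
# collar check: expected px of key collar far edge
s,W=tool();K=W@np.load('M.npy')
p=proj(f,(K@[.021,0,.042,1])[:3],True);print('collar far pred',(p-[130,120])*3.2,'seen (400,250)')
for q in ([.022,0,.088,1],):
  p=proj(f,(K@q)[:3],True);print('bow far top pred',(p-[130,120])*3.2)
fs=load('s7');p=proj(fs,(K@[0,0,0,1])[:3]);print('tip in side',(p-[170,160])*4)
```

```text
0.045 [ 0.5489 -0.1067  0.045 ] 28.44787234665597 29.127516179845514 0.022244201485918616 0.010736379933513722
0.047 [ 0.5493 -0.1064  0.047 ] 28.44787234665579 29.127516179845532 0.022061459287931323 0.010648177636446739
0.05 [ 0.55  -0.106  0.05 ] 28.44787234665587 29.12751617984549 0.021787345990950207 0.010515874190846328
[ 0.5491 -0.1064  0.05  ] 0.032654824628951466 0.020948386173971677
barrel [ 0.5501 -0.1067] 0.033150353129081524
collar far pred [399.2757 248.4399] seen (400,250)
bow far top pred [401.0157 357.8036]
tip in side [245.8501 351.3204]
```

Request:
move_arm([
  {"tx": 0.0125,"ty": 0.002,"tz": 0.01,"ax": -1.1,"ay": 1.4,"az": 0,"jaw": 255},
  {"tx": 0,"ty": 0,"tz": 0,"ax": 0,"ay": 0,"az": 0,"jaw": 255},
])

```text
time: 6.25
tool_pos: [0.5508, -0.1051, 0.1358]
tool_rot: [-0.001, 0.97, 0.244, 0.004]
contact_force: [-0.1, 0.1, 0.1]
gripper_width: 0.11
```

Run:
```python
from h import *
keyneed([.5495,-.1066,.065],28.7)
```

```text
t 6.25 tcp [ 0.5508 -0.1051  0.1358] key tip [ 0.549  -0.1061  0.0816] yaw 28.28 tilt [ 0.05 -0.  ] F [-0.1  0.1  0.1] T [-0.03  0.01 -0.03] w 0.11
shift mm [-0.   0.7 16.6] rot deg [-0.03  0.04 -0.42]
```

Request:
move_arm([
  {"tx": 0,"ty": 0.0005,"tz": 0.012,"ax": 0,"ay": 0,"az": -0.4,"jaw": 255},
  {"tx": 0,"ty": 0,"tz": 0.012,"ax": 0,"ay": 0,"az": 0,"jaw": 255},
  {"tx": 0,"ty": 0,"tz": 0,"ax": 0,"ay": 0,"az": 0,"jaw": 255},
])

```text
time: 6.55
tool_pos: [0.5506, -0.1053, 0.1099]
tool_rot: [-0.001, 0.969, 0.248, 0.003]
contact_force: [0.3, -0.1, -0.9]
gripper_width: 0.11
```

Run:
```python
from h import *
keyneed([.5495,-.1066,.045],28.7)
grab('wrist','w8');crop('w8',130,140,380,300,3.2,'e8')
```

```text
t 6.55 tcp [ 0.5506 -0.1053  0.1099] key tip [ 0.5487 -0.1062  0.0557] yaw 28.65 tilt [ 0.16 -0.  ] F [ 0.3 -0.1 -0.9] T [-0.03  0.01  0.01] w 0.11
shift mm [ 0.3  0.6 10.7] rot deg [-0.08  0.14 -0.05]
```

View pics/e8.png

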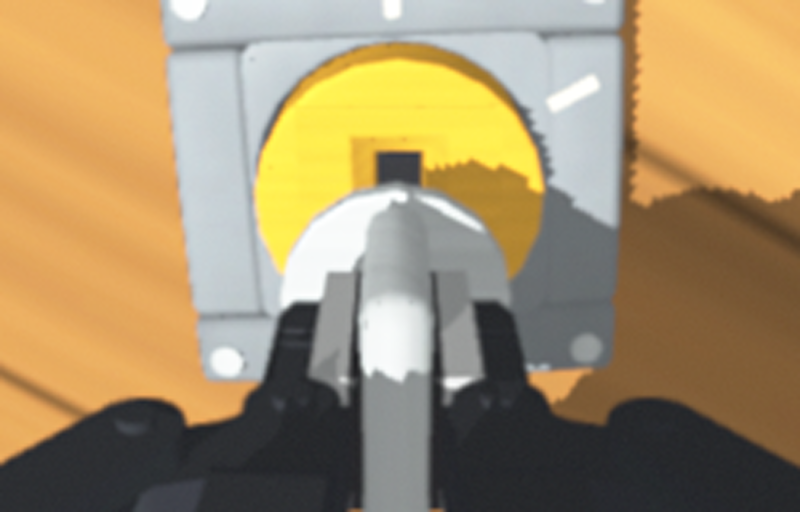

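Request:
move_arm([
  {"tx": 0.0003,"ty": 0.0006,"tz": 0.008,"ax": 0,"ay": 0,"az": 0,"jaw": 255},
  {"tx": 0,"ty": 0,"tz": 0.008,"ax": 0,"ay": 0,"az": 0,"jaw": 255},
  {"tx": 0,"ty": 0,"tz": 0,"ax": 0,"ay": 0,"az": 0,"jaw": 255},
])

```text
time: 6.9
tool_pos: [0.5521, -0.1061, 0.094]
tool_rot: [-0.001, 0.969, 0.247, 0.004]
contact_force: [-0.5, 0.5, -0.9]
gripper_width: 0.108
```

Run:
```python
from h import *
keyneed([.5495,-.1066,.014],28.7)
```

```text
t 6.9 tcp [ 0.5521 -0.1061  0.094 ] key tip [ 0.5502 -0.1071  0.0398] yaw 28.62 tilt [0.05 0.04] F [-0.5  0.5 -0.9] T [-0.02 -0.02  0.06] w 0.108
shift mm [-0.7 -0.8 25.8] rot deg [ 0.01  0.06 -0.08]
```

Request:
move_arm([
  {"tx": 0,"ty": 0,"tz": 0.008,"ax": 0,"ay": 0,"az": 0,"jaw": 255},
  {"tx": 0,"ty": 0,"tz": 0.008,"ax": 0,"ay": 0,"az": 0,"jaw": 255},
  {"tx": 0,"ty": 0,"tz": 0.004,"ax": 0,"ay": 0,"az": 0,"jaw": 255},
  {"tx": 0,"ty": 0,"tz": 0,"ax": 0,"ay": 0,"az": 0,"jaw": 255},
])

```text
time: 7.3
tool_pos: [0.5522, -0.1061, 0.0722]
tool_rot: [-0.001, 0.969, 0.247, 0.004]
contact_force: [-0.7, 0.8, 0.4]
gripper_width: 0.108
```

Run:
```python
from h import *
keyneed([.5495,-.1066,.014],28.7)
```

```text
t 7.3 tcp [ 0.5522 -0.1061  0.0722] key tip [ 0.5504 -0.1071  0.018 ] yaw 28.61 tilt [0.05 0.04] F [-0.7  0.8  0.4] T [-0.04  0.   -0.03] w 0.108
shift mm [-0.7 -0.9  4. ] rot deg [ 0.01  0.07 -0.09]
```

Request:
move_arm([
  {"tx": 0,"ty": 0,"tz": 0.003,"ax": 0,"ay": 0,"az": 0,"jaw": 255},
  {"tx": 0,"ty": 0,"tz": 0.0015,"ax": 0,"ay": 0,"az": 0,"jaw": 255},
  {"tx": 0,"ty": 0,"tz": 0,"ax": 0,"ay": 0,"az": 0,"jaw": 255},
])

```text
time: 7.6
tool_pos: [0.5528, -0.1063, 0.0683]
tool_rot: [-0.001, 0.969, 0.247, 0.004]
contact_force: [0.5, -0.2, -0.5]
gripper_width: 0.107
```

Run:
```python
from h import *
keyneed([.5495,-.1066,.014],28.7)
```

```text
t 7.6 tcp [ 0.5528 -0.1063  0.0683] key tip [ 0.551  -0.1073  0.0141] yaw 28.61 tilt [0.01 0.06] F [ 0.5 -0.2 -0.5] T [-0.01  0.01  0.02] w 0.107
shift mm [-1.1 -1.3  0.1] rot deg [ 0.05  0.03 -0.09]
```

Request:
move_arm([
  {"tx": 0,"ty": 0,"tz": 0.0012,"ax": 0,"ay": 0,"az": 0,"jaw": 255},
  {"tx": 0,"ty": 0,"tz": 0,"ax": 0,"ay": 0,"az": 0,"jaw": 255},
])

```text
time: 7.8
tool_pos: [0.5534, -0.1064, 0.0685]
tool_rot: [-0.0, 0.969, 0.247, 0.005]
contact_force: [0.5, 0.1, -0.4]
gripper_width: 0.104
```

Run:
```python
from h import *
keyneed([.5495,-.1066,.014],28.7)
grab('side','s9');crop('s9',170,160,320,320,4,'e9')
```

```text
t 7.8 tcp [ 0.5534 -0.1064  0.0685] key tip [ 0.5517 -0.1074  0.0143] yaw 28.62 tilt [-0.05  0.07] F [ 0.5  0.1 -0.4] T [0.02 0.01 0.06] w 0.104
shift mm [-1.5 -1.7  0.3] rot deg [ 0.09 -0.   -0.08]
```

View pics/e9.png

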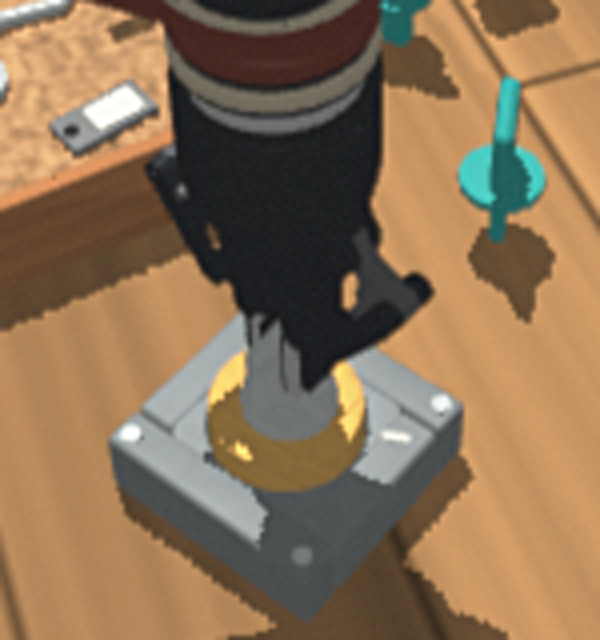

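Request:
move_arm([
  {"tx": -0.0015,"ty": -0.0005,"tz": 0.0025,"ax": 0,"ay": 0,"az": 0,"jaw": 255},
  {"tx": 0,"ty": 0,"tz": 0.0015,"ax": 0,"ay": 0,"az": 0,"jaw": 255},
])

```text
time: 8.05
tool_pos: [0.5538, -0.1066, 0.0681]
tool_rot: [-0.0, 0.969, 0.247, 0.006]
contact_force: [-4.6, 0.5, 8.4]
gripper_width: 0.106
```

Run:
```python
from h import *
keyneed([.5495,-.1066,.014],28.7)
```

```text
t 8.05 tcp [ 0.5538 -0.1066  0.0681] key tip [ 0.5522 -0.1076  0.0139] yaw 28.61 tilt [-0.24  0.05] F [-4.6  0.5  8.4] T [0.18 1.16 0.  ] w 0.106
shift mm [-1.7 -2.1 -0.1] rot deg [ 0.16 -0.19 -0.08]
```

Run:
```python
from h import *
for y in (20.7,): keyneed([.5498,-.1066,.0138],y)
```

```text
t 8.05 tcp [ 0.5538 -0.1066  0.0681] key tip [ 0.5522 -0.1076  0.0139] yaw 28.61 tilt [-0.24  0.05] F [-4.6  0.5  8.4] T [0.18 1.16 0.  ] w 0.106
shift mm [-1.5 -1.6  0.1] rot deg [ 0.07 -0.2   7.91]
```

Request:
move_arm([
  {"tx": -0.0015,"ty": -0.0013,"tz": 0.0005,"ax": 0,"ay": -0.2,"az": 7.5,"jaw": 255},
  {"tx": -0.001,"ty": -0.0003,"tz": 0.0005,"ax": 0,"ay": 0,"az": 7.5,"jaw": 255},
])

```text
time: 8.25
tool_pos: [0.5517, -0.1062, 0.0682]
tool_rot: [-0.0, 0.993, 0.114, 0.006]
contact_force: [0.9, 1.2, 1.8]
gripper_width: 0.108
```

Run:
```python
from h import *
keyneed([.5498,-.1066,.0138],0)
```

```text
t 8.25 tcp [ 0.5517 -0.1062  0.0682] key tip [ 0.5499 -0.1067  0.014 ] yaw 13.12 tilt [-0.15  0.01] F [0.9 1.2 1.8] T [ 0.21 -0.08  0.09] w 0.108
shift mm [0.  0.4 0.2] rot deg [-0.09 -0.15 13.12]
```

Request:
move_arm([
  {"tx": -0.0005,"ty": 0.0004,"tz": 0.0005,"ax": 0,"ay": -0.1,"az": 7.5,"jaw": 255},
  {"tx": -0.0005,"ty": 0.0004,"tz": 0.0005,"ax": 0,"ay": -0.1,"az": 7.5,"jaw": 255},
])

```text
time: 8.45
tool_pos: [0.5517, -0.1067, 0.0682]
tool_rot: [-0.001, 1.0, -0.022, 0.005]
contact_force: [-0.0, 1.6, 2.5]
gripper_width: 0.112
```

Run:
```python
from h import *
keyneed([.5498,-.1066,.0138],-16)
```

```text
t 8.45 tcp [ 0.5517 -0.1067  0.0682] key tip [ 0.5498 -0.1065  0.014 ] yaw -2.5 tilt [-0.08 -0.16] F [-0.   1.6  2.5] T [0.26 0.05 0.09] w 0.112
shift mm [0.  0.4 0.2] rot deg [-0.29 -0.05 13.5 ]
```

Request:
move_arm([
  {"tx": -0.0005,"ty": 0.0003,"tz": 0.0005,"ax": -0.2,"ay": -0.1,"az": 7.5,"jaw": 255},
  {"tx": -0.0005,"ty": 0.0003,"tz": 0.0005,"ax": -0.1,"ay": -0.1,"az": 7.5,"jaw": 255},
])

```text
time: 8.65
tool_pos: [0.5517, -0.107, 0.0681]
tool_rot: [0.0, 0.988, -0.157, 0.004]
contact_force: [-0.7, -0.2, 2.1]
gripper_width: 0.104
```

Run:
```python
from h import *
keyneed([.5498,-.1066,.0138],-32)
```

```text
t 8.65 tcp [ 0.5517 -0.107   0.0681] key tip [ 0.5497 -0.1064  0.014 ] yaw -18.12 tilt [-0.   -0.04] F [-0.7 -0.2  2.1] T [0.14 0.01 0.09] w 0.104
shift mm [0.1 0.7 0.2] rot deg [-1.600e-01  1.000e-02  1.388e+01]
```

Request:
move_arm([
  {"tx": -0.0003,"ty": 0.0004,"tz": 0.0005,"ax": -0.1,"ay": 0,"az": 7.5,"jaw": 255},
  {"tx": -0.0003,"ty": 0.0004,"tz": 0.0005,"ax": -0.1,"ay": 0,"az": 7.5,"jaw": 255},
])

```text
time: 8.85
tool_pos: [0.5515, -0.1074, 0.0682]
tool_rot: [0.001, 0.957, -0.29, 0.005]
contact_force: [-1.1, 0.8, 2.1]
gripper_width: 0.107
```

Run:
```python
from h import *
keyneed([.5498,-.1066,.0138],-40)
grab('wrist','wa');crop('wa',130,140,380,300,3.2,'ea')
```

```text
t 8.85 tcp [ 0.5515 -0.1074  0.0682] key tip [ 0.5499 -0.1063  0.014 ] yaw -33.73 tilt [-0.06  0.01] F [-1.1  0.8  2.1] T [0.18 0.24 0.  ] w 0.107
shift mm [0.2 0.5 0.2] rot deg [-0.08 -0.06  6.27]
```

View pics/ea.png

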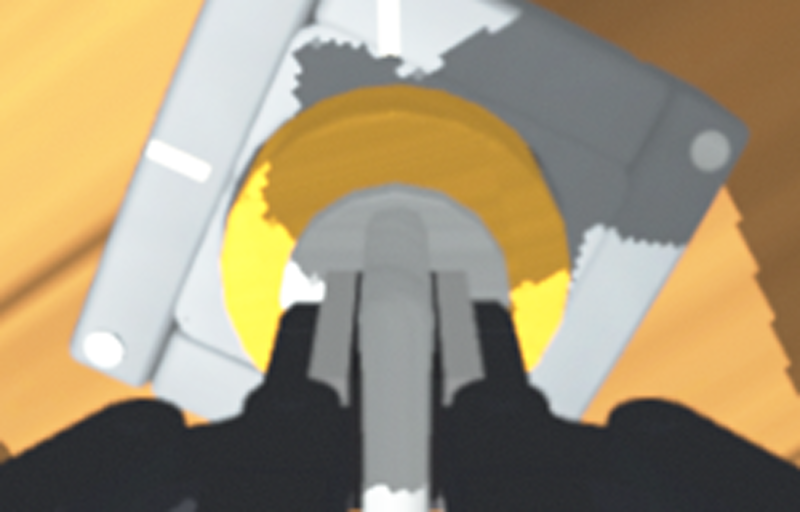

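Request:
move_arm([
  {"tx": -0.0003,"ty": 0.0003,"tz": 0.0005,"ax": 0,"ay": 0,"az": 4,"jaw": 255},
  {"tx": -0.0003,"ty": 0.0003,"tz": 0.0005,"ax": 0,"ay": 0,"az": 4,"jaw": 255},
])

```text
time: 9.1
tool_pos: [0.5513, -0.1076, 0.0682]
tool_rot: [0.001, 0.934, -0.358, 0.006]
contact_force: [-0.7, 0.2, 2.3]
gripper_width: 0.11
```

Run:
```python
from h import *
keyneed([.5498,-.1066,.0138],-46)
```

```text
t 9.1 tcp [ 0.5513 -0.1076  0.0682] key tip [ 0.55   -0.1062  0.014 ] yaw -41.93 tilt [-0.19 -0.03] F [-0.7  0.2  2.3] T [0.1  0.24 0.05] w 0.11
shift mm [0.2 0.4 0.2] rot deg [-0.19 -0.12  4.07]
```

Request:
move_arm([
  {"tx": -0.0002,"ty": 0.0003,"tz": 0.0005,"ax": 0,"ay": 0,"az": 3,"jaw": 255},
  {"tx": -0.0002,"ty": 0.0003,"tz": 0.0005,"ax": 0,"ay": 0,"az": 3,"jaw": 255},
])

```text
time: 9.3
tool_pos: [0.5511, -0.1077, 0.0682]
tool_rot: [0.0, 0.914, -0.406, 0.006]
contact_force: [0.1, -0.0, 2.9]
gripper_width: 0.108
```

Run:
```python
from h import *
keyneed([.5498,-.1066,.0138],-46)
```

```text
t 9.3 tcp [ 0.5511 -0.1077  0.0682] key tip [ 0.5501 -0.1062  0.014 ] yaw -47.88 tilt [-0.3  -0.06] F [ 0.1 -0.   2.9] T [0.16 0.26 0.21] w 0.108
shift mm [0.3 0.2 0.2] rot deg [-0.24 -0.16 -1.88]
```

Request:
move_arm([
  {"tx": 0,"ty": 0.0002,"tz": 0.0005,"ax": 0,"ay": 0,"az": 2.5,"jaw": 255},
  {"tx": 0,"ty": 0,"tz": 0.0003,"ax": 0,"ay": 0,"az": 2,"jaw": 255},
])

```text
time: 9.5
tool_pos: [0.5512, -0.1079, 0.0682]
tool_rot: [0.0, 0.899, -0.439, 0.006]
contact_force: [-1.0, 1.6, 2.7]
gripper_width: 0.107
```

Run:
```python
from h import *
keyneed([.5498,-.1066,.0138],-46)
grab('wrist','wb');crop('wb',130,140,380,300,3.2,'eb')
```

```text
t 9.5 tcp [ 0.5512 -0.1079  0.0682] key tip [ 0.5503 -0.1063  0.0141] yaw -52.08 tilt [-0.34 -0.04] F [-1.   1.6  2.7] T [0.03 0.33 0.8 ] w 0.107
shift mm [0.1 0.1 0.3] rot deg [-0.23 -0.19 -6.08]
```

View pics/eb.png

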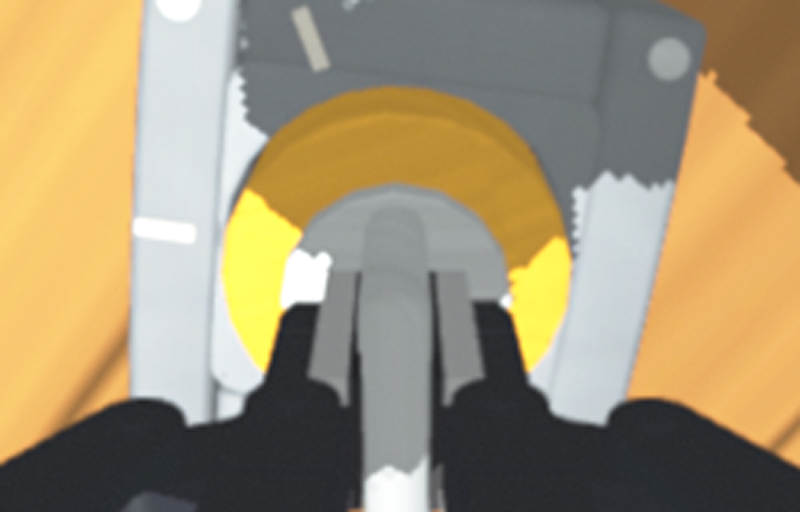

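Request:
move_arm([
  {"tx": 0,"ty": 0,"tz": 0,"ax": 0,"ay": 0,"az": -4,"jaw": 255},
  {"tx": 0,"ty": 0,"tz": 0,"ax": 0,"ay": 0,"az": 0,"jaw": 255},
])

```text
time: 9.75
tool_pos: [0.5513, -0.1078, 0.0682]
tool_rot: [0.001, 0.914, -0.405, 0.007]
contact_force: [-1.1, 0.4, 0.3]
gripper_width: 0.107
```

Run:
```python
from h import *
keyneed([.5498,-.1066,.0138],-46)
```

```text
t 9.75 tcp [ 0.5513 -0.1078  0.0682] key tip [ 0.5503 -0.1063  0.0141] yaw -47.75 tilt [-0.33 -0.01] F [-1.1  0.4  0.3] T [-0.03  0.17  0.1 ] w 0.107
shift mm [0.1 0.3 0.3] rot deg [-0.23 -0.22 -1.75]
```

Torque is back near zero. Open and retreat straight up.

Request:
move_arm([
  {"tx": 0,"ty": 0,"tz": 0,"ax": 0,"ay": 0,"az": 0,"jaw": 120},
  {"tx": 0,"ty": 0,"tz": 0,"ax": 0,"ay": 0,"az": 0,"jaw": 0},
  {"tx": 0,"ty": 0,"tz": 0,"ax": 0,"ay": 0,"az": 0,"jaw": 0},
  {"tx": 0,"ty": 0,"tz": 0,"ax": 0,"ay": 0,"az": 0,"jaw": 0},
  {"tx": 0,"ty": 0,"tz": 0,"ax": 0,"ay": 0,"az": 0,"jaw": 0},
  {"tx": 0,"ty": 0,"tz": 0,"ax": 0,"ay": 0,"az": 0,"jaw": 0},
])

```text
time: 10.35
tool_pos: [0.5511, -0.1079, 0.0674]
tool_rot: [0.001, 0.914, -0.405, 0.007]
contact_force: [-0.0, -0.8, 0.5]
gripper_width: 0.999
```

Run:
```python
from h import *
keyneed([.5498,-.1066,.0138],-46)
grab('wrist','wc');crop('wc',130,140,380,300,3.2,'ec')
```

```text
t 10.35 tcp [ 0.5511 -0.1079  0.0674] key tip [ 0.55   -0.1064  0.0132] yaw -47.84 tilt [-0.33 -0.02] F [-0.  -0.8  0.5] T [-0.01  0.01  0.01] w 0.999
shift mm [ 0.2 -0.  -0.6] rot deg [-0.24 -0.21 -1.84]
```

View pics/ec.png

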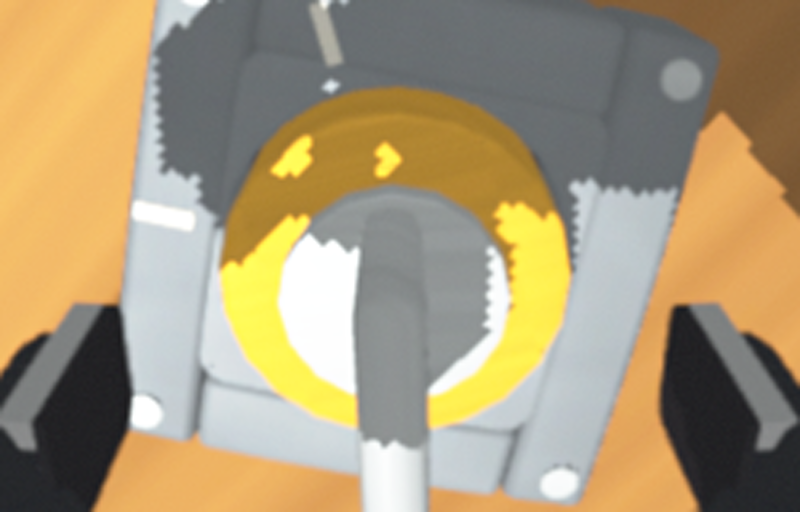

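Request:
move_arm([
  {"tx": 0,"ty": 0,"tz": -0.015,"ax": 0,"ay": 0,"az": 0,"jaw": 0},
  {"tx": 0,"ty": 0,"tz": -0.03,"ax": 0,"ay": 0,"az": 0,"jaw": 0},
  {"tx": 0,"ty": 0,"tz": -0.03,"ax": 0,"ay": 0,"az": 0,"jaw": 0},
  {"tx": 0,"ty": 0,"tz": -0.03,"ax": 0,"ay": 0,"az": 0,"jaw": 0},
  {"tx": -0.02,"ty": 0,"tz": -0.03,"ax": 0,"ay": 0,"az": 0,"jaw": 0},
  {"tx": -0.03,"ty": 0,"tz": 0,"ax": 0,"ay": 0,"az": 0,"jaw": 0},
  {"tx": -0.03,"ty": 0,"tz": 0,"ax": 0,"ay": 0,"az": 0,"jaw": 0},
  {"tx": 0,"ty": 0,"tz": 0,"ax": 0,"ay": 0,"az": 0,"jaw": 0},
])

```text
time: 11.2
tool_pos: [0.4956, -0.0467, 0.2165]
tool_rot: [-0.001, 0.914, -0.406, 0.011]
contact_force: [0.8, -0.6, 0.2]
gripper_width: 1.001
```

Run:
```python
from h import *
s=manip.state();print(s['time'],s['tool_pos'],s['contact_force'])
for n in('wrist','side','scene'): grab(n,n+'E')
f=load('wristE');p=proj(f,np.array([.55,-.1066,.06]),True).astype(int);print(p)
crop('wristE',p[0]-65,max(p[1]-65,0),p[0]+65,p[1]+65,6,'ew');crop('sideE',110,130,300,320,4,'es')
```

```text
11.2 [ 0.49562312 -0.04673682  0.21650217] [ 0.75195506 -0.58908865  0.18610981]
[253  93]
```

View pics/ew.png

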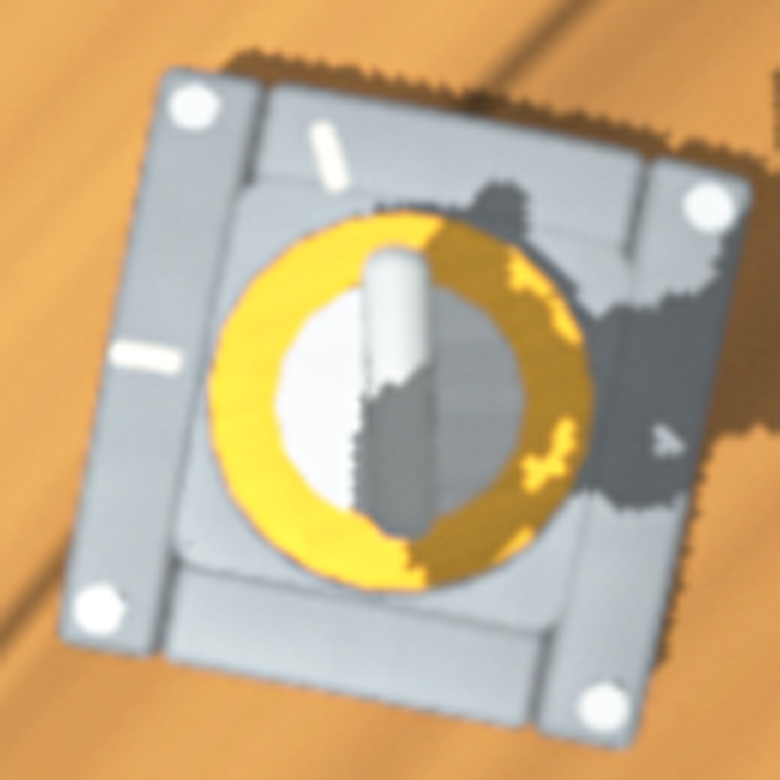

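View pics/es.png

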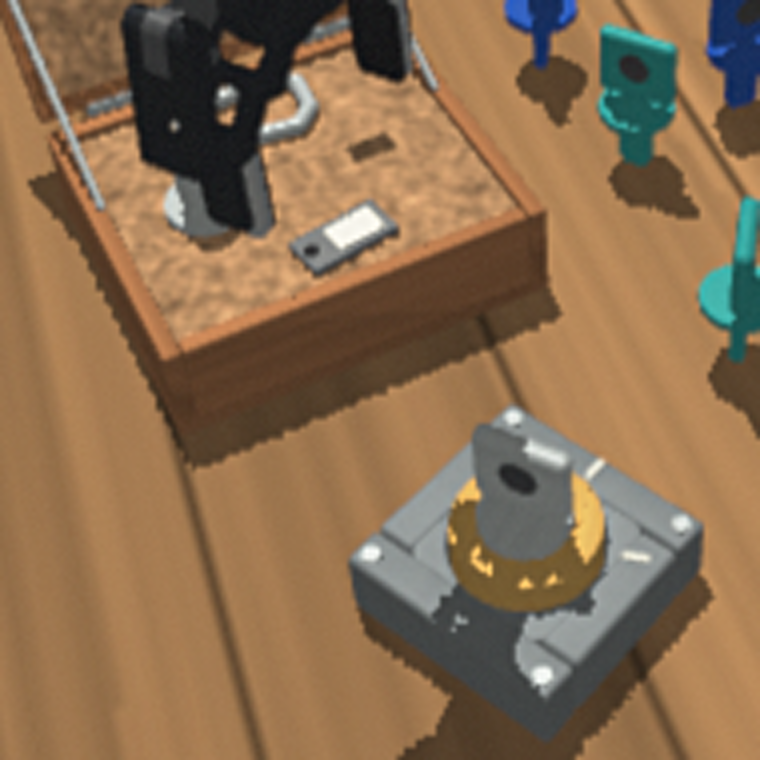

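View pics/sceneE.png

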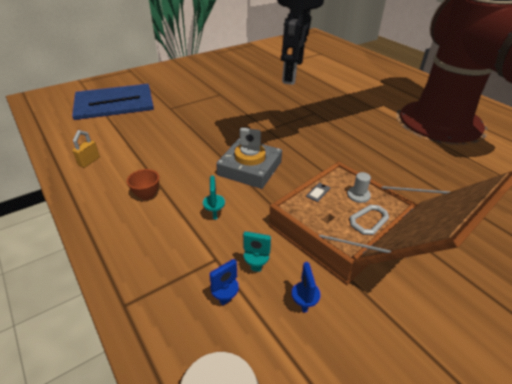

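Run:
```python
from h import *
f=load('wristE');x0,y0=253-65,93-65
E=lambda x,y,z: atz(f,x0+x/6,y0+y/6,z,True)
ang=lambda a,b:np.degrees(np.arctan2(*(b-a)[1::-1]))
a,b=E(404,535,.102),E(396,250,.102);print('bow',a,b,(a+b)/2,ang(a,b),np.linalg.norm(a-b))
a,b=E(404,535,.088),E(396,250,.088);print('bow if top .088',ang(a,b),np.linalg.norm(a-b))
h=[E(*p,.036) for p in [(165,70),(750,180),(630,745),(62,640)]];C=np.mean(h,0);print('housing',C,[ang(h[i],h[(i+1)%4]) for i in range(4)])
C=np.array([.55,-.1066,.036]);print('marks',ang(C,E(329,156,.036)),ang(C,E(147,357,.036)))
print('collar',E(400,405,.056),np.linalg.norm(E(275,405,.056)-E(525,405,.056)))
```

```text
bow [ 0.53383483 -0.09093194  0.102     ] [ 0.56251357 -0.12093827  0.102     ] [ 0.5481742 -0.1059351  0.102    ] -46.29594625882115 0.04150723011287257
bow if top .088 -46.295946258821054 0.04375215081370969
housing [ 0.54839746 -0.10621936  0.036     ] [np.float64(-148.56089821479597), np.float64(120.99810979879823), np.float64(31.430795748951322), np.float64(-58.6440427588616)]
marks -32.59910506079332 32.45969452054813
collar [ 0.54790175 -0.1053449   0.056     ] 0.04215741675503108
```

Run:
```python
from h import *
print(manip.job_done(), manip.state()['time'])
```

```text
the job is handed in; nothing more can be done
the job is handed in; nothing more can be done
```

I took the grey flat-bowed key from its pocket, put it fully home in the keyway and turned the switch clockwise to its stop. I then let go, drew the arm clear, and handed the job in just after 11.2 s of the 48 s. No verdict was reported.

**Fully home:** The collar met the barrel face with the computed blade tip at 13.9 mm, against the 14 mm it should be. The contact force was about 8 N.

**Turned to the stop:** The twist rose to 0.8 N m at the end, well over the 0.05 N m of barrel friction, so I took that as the stop. After release the key points to −46°. With the slot's play of about 13°, that puts the slot at or beyond −33°, and the end mark is at −32.6°. The slot itself is hidden under the collar, so I did not see it directly.

**Afterwards:** The last pictures show the key standing upright in the switch, the housing unmoved within measurement, and the round-headed key still in its pocket. The blue and turquoise look-alikes were left alone. Position measurements differed by up to about 2 mm between views; no check failed.

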